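Free a stuck sanding sleeve from its expanding drum

TASK

The worn brown sanding sleeve is stuck on the drum of the small teal stand. Slacken the drum by turning the black wing knob on top anticlockwise as far as it goes, then work the sleeve up off the drum, twisting it as you pull so that the loose stand stays down on the bench where it is. Stand the sleeve on its end on the floor of the empty bay of the plywood tray, and leave the blue sleeve and the rest of the bench undisturbed.

Things in the scene. Friction and masses are not known exactly. Their poses are not given: they have to be found in the camera images.
- stand: drum stand, loose, about 2.8 kg: teal plate 100 x 170 x 20 mm on four rubber feet (plate top 26 mm above the bench), aluminium flange 60 mm across (top 36 mm above the bench), upright black expanding rubber drum 44 mm across and 76 mm tall, wing knob on top. Origin: on the drum's axis at bench level; x along the plate's short side, y along its long side, z up.
- drum_top (a point): top of the drum, on its axis, 112 mm above the bench. Even slack, the drum grips the sleeve with more than the stand's weight: a straight pull lifts the stand. While the sleeve turns, its grip along the axis is only a fraction: pulling 5 mm per 1.4 rad of turn, to and fro, leaves the stand down. The grip halves once the sleeve is up 15 mm (13 mm per 1.4 rad will do) and ends at 40 mm.
- drum_knob (a joint): black wing knob on top of the drum, turned about the vertical axis: 0 = drum clamped tight, grows anticlockwise seen from above to its stop at 2.8 rad = drum slack; stays where it is left (about 0.25 N m). At value v the wing's long side lies at v from the stand's x axis (the end with the red mark points along +x at 0).
- knob_grip (a point): centre of the knob's wing, on the drum's axis, 127 mm above the bench. The wing is 38 mm long, 13 mm thick between its flat sides and 18 mm high (its top 9.5 mm above this point, 136 mm above the bench); the steel washer and the sleeve's rim below it are 112 mm above the bench.
- worn_sleeve: worn sanding sleeve, a stiff open tube: brown abrasive with a darker worn band, 52 mm outside, 47 mm bore, 76 mm tall, 90 g, with a thin dark slanting seam. Sits on the drum round the flange's axis. Origin: centre of its lower end; z along the tube.
- sleeve_seam (a point): the seam's upper end, on the rim of the worn sleeve, 26 mm out from its axis along its own x and 76 mm above its lower end. On the drum it starts out along the stand's x axis.
- tray: plywood sleeve tray, fixed, 120 x 230 x 32 mm, walls 6 mm, with a divider across the middle: two bays side by side along its y axis. Origin: under its centre, z up.
- empty_bay (a point): centre of the floor of the tray's empty bay (the one at the tray's -y end), 6 mm above the bench. The bay is 108 mm along x and 106 mm along y inside, its walls rise 26 mm above the floor.
- blue_sleeve: dark blue fine-grit sleeve, same size as the worn one, standing in the tray's other bay (loose). Origin: centre of its lower end.
- pencil: bystander: flat red pencil 178 mm long at the back
- tape_measure: bystander: black tape measure 38 x 90 x 80 mm, on the right
- sand_block: bystander: cork sanding block 62 x 113 x 28 mm, on the left. Just left of it stands a big cream panel, leaning along the bench's front edge from 0.44 m left of the robot's axis outward, its top edge 0.36 m above the bench: pass over it

How it is judged (in metres and radians):
On the way, in this order (a step that is already met when the one before it is completed fails the run):
1. the wing knob is turned anticlockwise to slacken the drum (at least 2.3 rad), the sleeve still down on the flange (value of joint drum_knob above 2.3 rad and z of worn_sleeve in the frame of stand below 0.046 m), for 0.1 s.
2. the sleeve is twisted on the drum by at least 0.15 rad either way ((y of sleeve_seam in the frame of stand above 0.0039 m or y of sleeve_seam in the frame of stand below -0.0039 m) and z of worn_sleeve in the frame of stand below 0.075 m and horizontal distance between worn_sleeve and stand below 0.02 m), for 0.05 s.
3. the sleeve is lifted clear of the drum (z of worn_sleeve in the frame of stand above 0.125 m), for 0.05 s.
At the end, for the whole second after the job is handed in: the worn sleeve stands on its end (either end, within 0.1 rad) on the floor of the empty bay (lower end within 6 mm of the floor, axis inside the bay within 29 mm of its centre each way), at rest; the knob is still slack (over 2.3 rad); the stand stands flat on the bench and the blue sleeve upright (x of worn_sleeve in the frame of empty_bay between -0.029 and 0.029 m and y of worn_sleeve in the frame of empty_bay between -0.029 and 0.029 m and ((angle between worn_sleeve's own z axis and vertical below 0.1 rad and z of worn_sleeve in the frame of empty_bay below 0.006 m) or (angle between worn_sleeve's own z axis and vertical above 3.04 rad and z of worn_sleeve in the frame of empty_bay below 0.082 m)) and linear speed of worn_sleeve below 0.02 m/s and value of joint drum_knob above 2.3 rad and height (world z) of stand below 0.004 m and angle between stand's own z axis and vertical below 0.05 rad and angle between blue_sleeve's own z axis and vertical below 0.1 rad); the robot touches nothing.
It fails at once if the stand is lifted off the bench by more than 8 mm, tipped by more than 0.12 rad, or dragged or raised more than 25 mm from its place (height (world z) of stand above 0.008 m or angle between stand's own z axis and vertical above 0.12 rad or distance of stand from where it was at the start of the episode above 0.025 m).
It fails at once if the blue sleeve is knocked over or moved more than 30 mm (angle between blue_sleeve's own z axis and vertical above 0.4 rad or distance of blue_sleeve from where it was at the start of the episode above 0.03 m).
It fails at once if another thing on the bench is moved more than 40 mm (distance of any of pencil, tape_measure, sand_block from where it was at the start of the episode above 0.04 m).
It also fails if it takes over 72 s, if anything falls off the work surface, if the arm or the gripper's body presses on something with over 40 N, if the wrist force passes 120 N, or if a joint passes its speed limit or range.

ROBOT

A 6-joint arm with a two-finger parallel gripper is mounted at the origin on a cart in front of the work surface, level with it; the furniture and walls round the work are solid. World frame = base frame: x ahead of the robot, y to its left, z up, the work surface at z = 0. Lengths are in mm, angles in rad, forces in N, time in s.
With the tool pointing down it reaches from about 425 to 950 mm from the base axis. Payload 14.7 kg.
Tool frame: the origin (TCP) lies at the very end of the fingers, on their centre line; the grasp point (between the pads) lies 19 mm behind it (bot.pinch_z is the distance from the TCP to the grasp point, in mm); z points along the fingers, y is the line along which they close (so a half turn about z gives the same grasp; the last joint's range is limited). The gripper opens to 85 mm and grips with 20 to 120 N. Pads are 22 mm wide; open, the fingers measure 114 mm over their backs; the gripper's body (76 mm by 85 mm) begins 54 mm behind the grasp point. The pads swing forward as they close: fully open they stand 13 mm farther back than shut.
Start: joints at [1.189, 0.48, 1.596, -0, 1.065, -0.047], TCP at [213.553, 613.911, 200.597] pointing down, gripper open.
Joint ranges: [-2.75, 2.75], [-0.82, 2.05], [0.23, 2.67], [-1.56, 4.7], [0.09, 2.69], [-2.92, 2.92]. Speed limits (rad/s): [1.89, 1.89, 2.39, 3.01, 3.01, 3.01].

INTERFACE

Orientations are given as a rotation vector (axis times angle).
In Python, from plant import bot, viewer gives the robot as it stands.
- The arm moves only by the tool arm_command, never from a script. Its arguments are lists of equal length, an entry for each row: "turn": the turn, a rotation vector about the world's x, y, z in degrees, a list of three; "xyz": the shift along the world's x, y, z in cm, a list of three; "fingers": the closure in counts, from 0 (fully open) to 255 (shut). In form: {"turn": [[rx, ry, rz], ...], "xyz": [[x, y, z], ...], "fingers": [fingers, ...]}. A call has 1 to 8 rows; each row is the pose to reach, as a shift and turn from the pose commanded when the call began; what a row does not reach only later rows make up. A row lasts 1/10 s, in which the tool goes at most 50 mm and 8.59 degrees, less where a joint would pass 70% of its speed; a pose out of reach is approached as far as the arm can. A call with a gripper value outside its range is refused whole. The fingers move at their own pace and stop on an object; "force" is the grip in N (left out, the last holds). Time passes only in rows, so rows that repeat a pose let the fingers close. It gives the time, the measured TCP pose, the force, the opening and the grip force at its end, in the units of the state.
- bot.get_obs(): the state, without advancing time (a new reading comes with each control period).
- viewer.get_image(name): name is "side" or "top"; returns a dict with "frame" (384x512x3 uint8, red, green, blue), "fx", "fy", "cx", "cy" (pixels), "k1" (the pictures are not rectified: a ray, as slopes to the right and down, at radius r is drawn at 1 + k1 r^2 times it, then the intrinsics apply), "R" (3x3) and "t" (3): a world point X has camera coordinates R X + t. Camera axes: x right, y down, z forward; pixel columns grow to the right and rows downward; lengths in mm; the calibration is good to about 2 mm. A picture is of the moment at which its call begins. There is no depth.
- bot.finish_job(): hands the job in; it is judged then, once.
The state is a dict: "t": time; "joint_pos": joint angles; "qd": joint speeds; "tau": joint torques, N m; "position": TCP position; "orientation": TCP orientation; "force": force on the tool from outside, world axes, zero at the start; "ft_torque": the same for the moment, N m; "opening": opening from 0.0 (shut) to 1.0 (fully open); "grasp_force": force on a finger pad.
Only numpy, scipy, OpenCV 4.12 (cv2) and the standard library are available. Lean on these libraries where they do the work, as an engineer would, in place of code of your own. Each camera call takes 0.05 s, during which the arm holds its last target. There are 200 camera calls.

## Working session

There is one attempt and no reset: what is moved stays moved. The work goes in short steps, Python scripts to look and compute and a tool call to move; the robot and the scene stay as the last step left them, time stands still between calls to the robot, and variables do not carry over. Pictures are saved under pics/ and viewed, at most 10 in all, crops included, and the job is handed in when it is done.

Besides the shell and the picture viewer there is one more tool, called after "Call:" by a JSON object that holds its "fn" and its "kwargs", one argument or row to a line. arm_command: Moves the arm, as the interface text tells. Its arguments: {"type":"object","properties":{"turn":{"type":"array"},"xyz":{"type":"array"},"fingers":{"type":"array"},"force":{"type":"number"}},"required":["turn","xyz","fingers"]}

```bash
mkdir -p pics
cat > h.py <<'E'
import numpy as np, cv2
from plant import bot, viewer
def grab(n,f):
    d=viewer.get_image(n); cv2.imwrite('pics/'+f,cv2.cvtColor(d['frame'],cv2.COLOR_RGB2BGR)); return d
def ray(d,u,v):
    K=np.array([[d['fx'],0,d['cx']],[0,d['fy'],d['cy']],[0,0,1.]])
    p=cv2.undistortPoints(np.array([[[u,v]]],float),K,np.array([d['k1'],0,0,0.]))[0,0]
    R=np.array(d['R']);c=-R.T@np.array(d['t']);return c,R.T@np.array([p[0],p[1],1])
def plane(d,u,v,z):
    c,r=ray(d,u,v);return c+r*(z-c[2])/r[2]
def proj(d,X):
    R=np.array(d['R']);p=R@np.array(X,float)+d['t'];s=p[:2]/p[2];s=s*(1+d['k1']*(s@s));return np.array([d['fx']*s[0]+d['cx'],d['fy']*s[1]+d['cy']])
E
python3 - <<'E'
from h import *
a=grab('side','s0.png');b=grab('top','t0.png')
for d in(a,b):print(d['R'],d['t'],d['fx'],d['k1'],-np.array(d['R']).T@d['t'])
o=bot.get_obs();print(o)
E
```

```text
[[-0.9999406   0.00825984 -0.00711105]
 [ 0.01003435  0.44296652 -0.896482  ]
 [-0.00425484 -0.8965001  -0.4430231 ]] [ 551.43619125   80.62203277 1184.92333225] 352.95947735984987 -0.09622538863303669 [ 555.63610596 1022.01625332  601.14589261]
[[-0.00255096 -0.99991858  0.01250333]
 [-0.99900941  0.00199277 -0.04445476]
 [ 0.04442623 -0.01260435 -0.99893315]] [ -11.90252708  530.07206727 1494.30560518] 472.1885760647613 -0.03196626371438431 [ 463.1302602     5.87687614 1516.42445666]
{'t': 0.1, 'joint_pos': array([ 1.18939304e+00,  4.80783375e-01,  1.59680819e+00,  3.21484272e-05,
        1.06509055e+00, -4.65830889e-02]), 'qd': array([-0.00231487, -0.00103987, -0.00042585, -0.00056451, -0.00040322,
       -0.00024557]), 'tau': array([ 1.51224103e-03, -9.52261734e+01, -4.31039500e+01, -1.26727009e-04,
        5.40268273e-03,  5.93137997e-06]), 'position': array([213.40015193, 613.54898155, 200.02832998]), 'orientation': array([-5.23462069e-01, -3.09741228e+00,  1.66277622e-03]), 'force': array([0.00949485, 0.48342322, 0.59467616]), 'ft_torque': array([-0.01218535,  0.03068331, -0.06073092]), 'grasp_force': 0.0, 'opening': 0.9994278685751755}
```

View pics/s0.png

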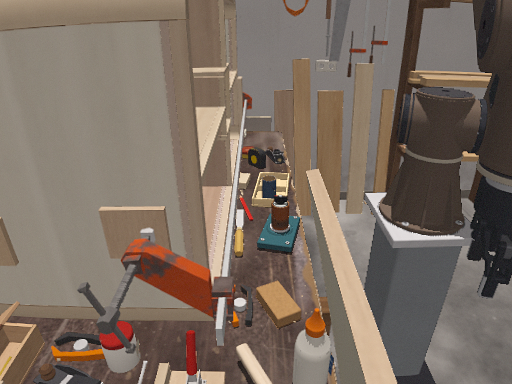

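View pics/t0.png

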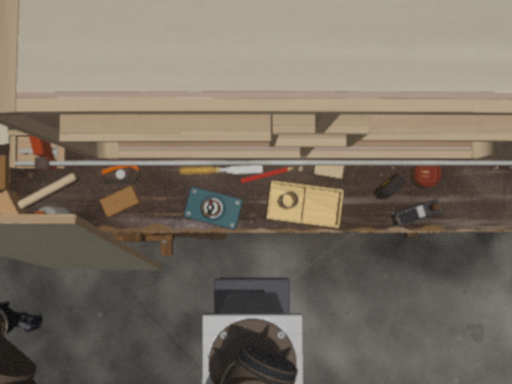

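The side view has the stand at about (280,232) and the tray at (272,187). The top view has the stand at (212,208), the tray at (305,204) and the leaning panel on the left, with its right end at about (158,268). Next I'll zoom in.

Run:
```python
from h import *
a=cv2.imread('pics/t0.png')[170:240,175:355];b=cv2.imread('pics/s0.png')[140:260,225:345]
A=cv2.resize(a,(800,311),interpolation=cv2.INTER_CUBIC);cv2.imwrite('pics/tz.png',A)
cv2.imwrite('pics/sz.png',cv2.resize(b,(600,600),interpolation=cv2.INTER_CUBIC))
d=viewer.get_image('top');s=viewer.get_image('side')
def mask(f,kind):
    h=cv2.cvtColor(f,cv2.COLOR_RGB2HSV)
    if kind=='teal':return cv2.inRange(h,(85,80,40),(105,255,255))
    return cv2.inRange(h,(15,50,110),(32,200,255))
for k,z,roi in(('teal',26,(175,180,250,235)),('ply',32,(262,175,350,232))):
    m=mask(d['frame'],k);M=np.zeros_like(m);x0,y0,x1,y1=roi;M[y0:y1,x0:x1]=m[y0:y1,x0:x1]
    c=max(cv2.findContours(M,cv2.RETR_EXTERNAL,cv2.CHAIN_APPROX_NONE)[0],key=cv2.contourArea)
    P=np.array([plane(d,*p[0],z)[:2] for p in c],np.float32)
    r=cv2.minAreaRect(P);print(k,r,cv2.boxPoints(r).round(1).tolist())
```

```text
teal ((491.56304931640625, 125.82826232910156), (163.10862731933594, 90.89249420166016), 73.95849609375) [[425.3999938964844, 60.0], [512.7000122070312, 34.900001525878906], [557.7999877929688, 191.60000610351562], [470.3999938964844, 216.8000030517578]]
ply ((504.4088134765625, -165.94302368164062), (236.46018981933594, 126.64503479003906), 82.47990417480469) [[426.20001220703125, -274.8999938964844], [551.7000122070312, -291.3999938964844], [582.7000122070312, -57.0], [457.1000061035156, -40.400001525878906]]
```

View pics/tz.png

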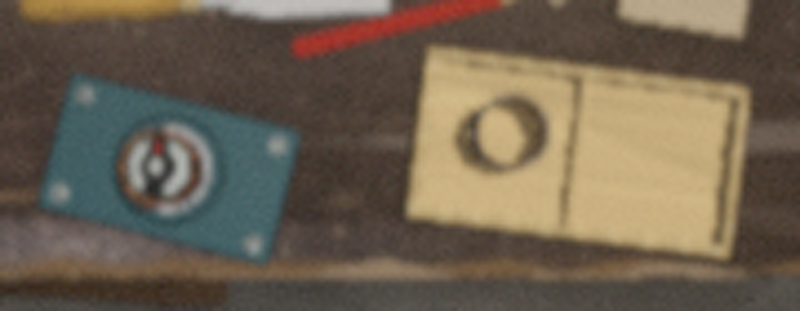

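View pics/sz.png

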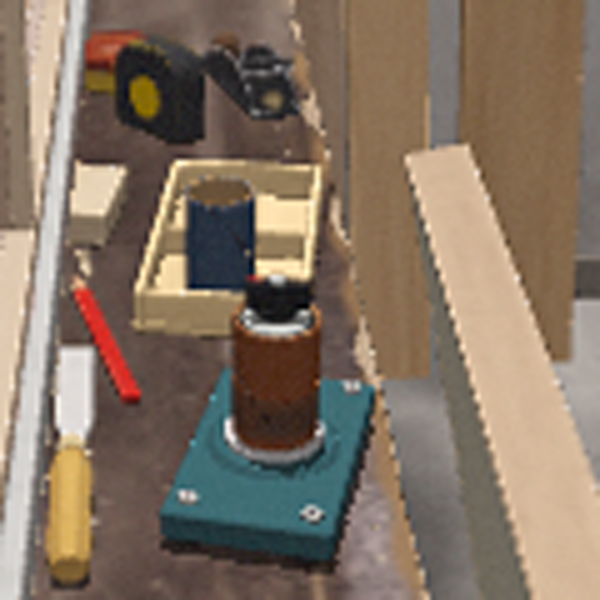

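The zoomed views show the wing's red end pointing roughly along world +x. The brown sleeve ring is centred at about (212,208) in the top view, and its rim centre is at about (280,203) in the side view. The blue sleeve stands in the left (+y) bay, so the right bay is the empty one.

Run:
```python
from h import *
d=viewer.get_image('top');s=viewer.get_image('side')
h=cv2.cvtColor(s['frame'],cv2.COLOR_RGB2HSV);m=cv2.inRange(h,(0,100,30),(15,255,200));M=np.zeros_like(m);M[195:235,268:295]=m[195:235,268:295]
ys,xs=np.nonzero(M)
for r in range(204,230,5):
    c=xs[ys==r];print(r,c.min(),c.max())
mid=np.mean([(xs[ys==r].min()+xs[ys==r].max())/2 for r in range(206,226)])
h=cv2.cvtColor(d['frame'],cv2.COLOR_RGB2HSV)
t=cv2.inRange(h,(85,80,40),(105,255,255))[180:235,175:250]
# hole in teal = flange+sleeve
c=cv2.findContours(t,cv2.RETR_CCOMP,cv2.CHAIN_APPROX_NONE)
for k in c[0]:
    if cv2.contourArea(k)>150: print(cv2.boundingRect(k),cv2.contourArea(k))
w=cv2.inRange(h,(0,0,120),(180,70,255))[195:222,200:226];y,x=np.nonzero(w);print('washer',x.min()+200,x.max()+200,y.min()+195,y.max()+195)
print(plane(d,212.1,207.8,112))
print('ps',plane(s,mid,203.5,112),mid)
for X in([490,125,112],[495,125,112],[490,125,36]):print(proj(d,X),proj(s,X))
```

```text
204 271 289
209 272 288
214 272 288
219 272 287
224 272 287
229 275 283
(11, 10, 52, 37) 390.5
washer 204 222 198 217
[490.87482855 120.10661615 112.        ]
ps [491.17158032 130.23725468 112.        ] 279.65
[210.4518863  208.09798305] [279.94322348 202.62618459]
[210.45463022 206.41537037] [278.21743336 202.64456968]
[212.51036164 208.55781558] [279.42580163 224.9351709 ]
```

Call:
{"fn": "arm_command", "kwargs": {
  "turn": [
    [0, 0, -8.5],
    [0, 0, -17],
    [0, 0, -25.5],
    [0, 0, -34],
    [0, 0, -42.5],
    [0, 0, -51],
    [0, 0, -59.5],
    [0, 0, -68]
  ],
  "xyz": [
    [0, 0, 5],
    [0, 0, 10],
    [0, 0, 15],
    [0, 0, 20],
    [0, 0, 23],
    [1.5, -2.6, 23],
    [3.9, -6.9, 23],
    [6.3, -11.2, 23]
  ],
  "fingers": [0, 0, 0, 0, 0, 0, 0, 0],
  "force": 60
}}

```text
t: 1.1
position: [276.7, 500.8, 430.4]
orientation: [2.171, 2.27, 0.0]
force: [1.5, -0.4, 0.9]
opening: 1.002
grasp_force: 0.0
```

Call:
{"fn": "arm_command", "kwargs": {
  "turn": [
    [0, 0, -8.5],
    [0, 0, -17],
    [0, 0, -25.5],
    [0, 0, -34],
    [0, 0, -42.5],
    [0, 0, -51],
    [0, 0, -59.5],
    [0, 0, -68]
  ],
  "xyz": [
    [2.3, -4.2, 0],
    [4.7, -8.4, 0],
    [7.0, -12.6, 0],
    [9.4, -16.8, 0],
    [11.7, -21, 0],
    [14.1, -25.2, 0],
    [16.4, -29.4, 0],
    [18.8, -33.6, 0]
  ],
  "fingers": [0, 0, 0, 0, 0, 0, 0, 0]
}}

```text
t: 1.9
position: [465.0, 164.0, 430.8]
orientation: [-3.07, -0.666, -0.001]
force: [1.1, 0.3, -0.3]
opening: 0.997
grasp_force: 0.0
```

Run:
```python
from h import *
o=bot.get_obs();print(o['t'],o['position'],o['orientation'],o['joint_pos'],o['force'])
```

```text
1.9 [464.98145453 164.01988153 430.82425432] [-3.07015111e+00 -6.65751569e-01 -8.07791206e-04] [2.77582094e-01 8.85387810e-02 1.58720786e+00 5.48686963e-05
 1.46532719e+00 1.42129182e+00] [ 1.09513679  0.34240466 -0.29397399]
```

Call:
{"fn": "arm_command", "kwargs": {
  "turn": [
    [0, 0, -8.1],
    [0, 0, -16.2],
    [0, 0, -24.3],
    [0, 0, -32.4],
    [0, 0, -40.5],
    [0, 0, -40.5],
    [0, 0, -40.5],
    [0, 0, -40.5]
  ],
  "xyz": [
    [1, -1.6, -4.5],
    [2.6, -4.1, -9],
    [2.6, -4.1, -13.5],
    [2.6, -4.1, -18],
    [2.6, -4.1, -22.5],
    [2.6, -4.1, -27],
    [2.6, -4.1, -28],
    [2.6, -4.1, -28]
  ],
  "fingers": [0, 60, 60, 60, 60, 60, 60, 60]
}}

```text
t: 2.7
position: [489.8, 124.8, 150.0]
orientation: [3.111, -0.427, -0.004]
force: [-0.5, 0.4, 1.2]
opening: 0.765
grasp_force: 0.0
```

Run:
```python
from h import *
o=bot.get_obs();print(o['t'],o['position'],o['orientation'],o['joint_pos'][[0,5]],o['opening'])
s=grab('side','s1.png');t=grab('top','t1.png')
b=cv2.resize(cv2.imread('pics/s1.png')[150:260,225:345],(540,495),interpolation=cv2.INTER_CUBIC)
print([proj(s,o['position']+np.array([0,0,k])) for k in(0,)])
cv2.imwrite('pics/s1z.png',b)
```

```text
2.7 [489.80292354 124.76324974 149.96205063] [ 3.11148439 -0.42742125 -0.00414194] [0.18942944 2.03324956] 0.7654060066825403
[array([280.27225045, 190.86869116])]
```

View pics/s1z.png

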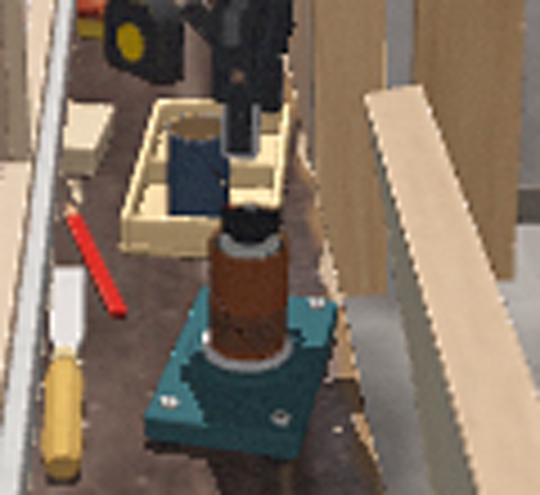

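The fingers hang centred over the wing: the TCP projects to crop x 249 and the drum axis is at about 250. I'll descend and grip.

Call:
{"fn": "arm_command", "kwargs": {
  "turn": [
    [0, 0, 0],
    [0, 0, 0],
    [0, 0, 0],
    [0, 0, 0],
    [0, 0, 0],
    [0, 0, 0],
    [0, 0, 0],
    [0, 0, 0]
  ],
  "xyz": [
    [0, 0, -2],
    [0, 0, -3.2],
    [0, 0, -3.4],
    [0, 0, -3.4],
    [0, 0, -3.4],
    [0, 0, -3.4],
    [0, 0, -3.4],
    [0, 0, -3.4]
  ],
  "fingers": [60, 60, 100, 150, 200, 255, 255, 255]
}}

```text
t: 3.6
position: [490.7, 124.9, 116.8]
orientation: [-3.112, 0.429, -0.001]
force: [-0.6, 0.0, 0.1]
opening: 0.006
grasp_force: 0.0
```

Call:
{"fn": "arm_command", "kwargs": {
  "turn": [
    [0, 0, 0],
    [0, 0, 0],
    [0, 0, 0],
    [0, 0, 0]
  ],
  "xyz": [
    [0, 0, 0],
    [0, 0, 0],
    [0, 0, 0],
    [0, 0, 0]
  ],
  "fingers": [255, 255, 255, 255]
}}

```text
t: 4.0
position: [490.5, 124.9, 116.6]
orientation: [3.112, -0.429, -0.0]
force: [-0.2, -0.2, -0.0]
opening: 0.002
grasp_force: 0.0
```

The fingers shut on nothing, so I'll look.

Run:
```python
from h import *
o=bot.get_obs()
s=grab('side','s2.png');t=grab('top','t2.png')
b=cv2.resize(cv2.imread('pics/s2.png')[170:240,250:320],(560,560),interpolation=cv2.INTER_CUBIC)
print(proj(s,o['position']),proj(t,o['position']))
cv2.imwrite('pics/s2z.png',b)
```

```text
[279.78368449 201.22209527] [210.35300347 207.88389526]
```

View pics/s2z.png

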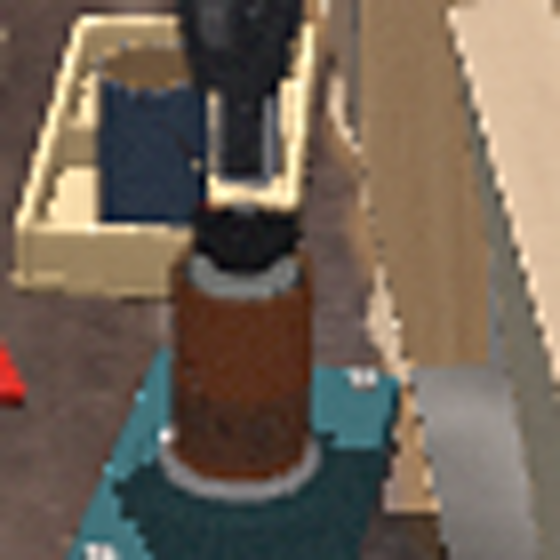

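Run:
```python
from h import *
s=viewer.get_image('side');o=bot.get_obs()
print('start',proj(s,[213.4,613.5,200]),proj(s,[213.4,613.5,225]),proj(s,[213.4,593.5,200]))
p=o['position'];
for dz in(0,10,20,30):print(dz,proj(s,p+[0,0,dz]),proj(s,p+[0,-2*dz,0]))
print(proj(s,[491,123,136]),proj(s,[491,123,112]))
a=cv2.resize(cv2.imread('pics/s0.png')[220:320,440:512],(432,600),interpolation=cv2.INTER_CUBIC)
b=cv2.resize(cv2.imread('pics/t2.png')[170:240,165:250],(364,300),interpolation=cv2.INTER_CUBIC)
b=cv2.copyMakeBorder(b,0,300,0,0,cv2.BORDER_CONSTANT)
cv2.imwrite('pics/c.png',np.hstack([a,b]))
```

```text
start [469.20587043 296.62188462] [473.57639446 284.81447371] [463.24805751 288.30945519]
0 [279.78378423 201.21903002] [279.78378423 201.21903002]
10 [279.85248966 198.15781517] [279.36326045 197.98852919]
20 [279.92149149 195.069349  ] [278.95665743 194.8673087 ]
30 [279.99078651 191.95340467] [278.56331348 191.85005236]
[279.71844543 194.94601669] [279.55581581 202.29991495]
```

View pics/c.png

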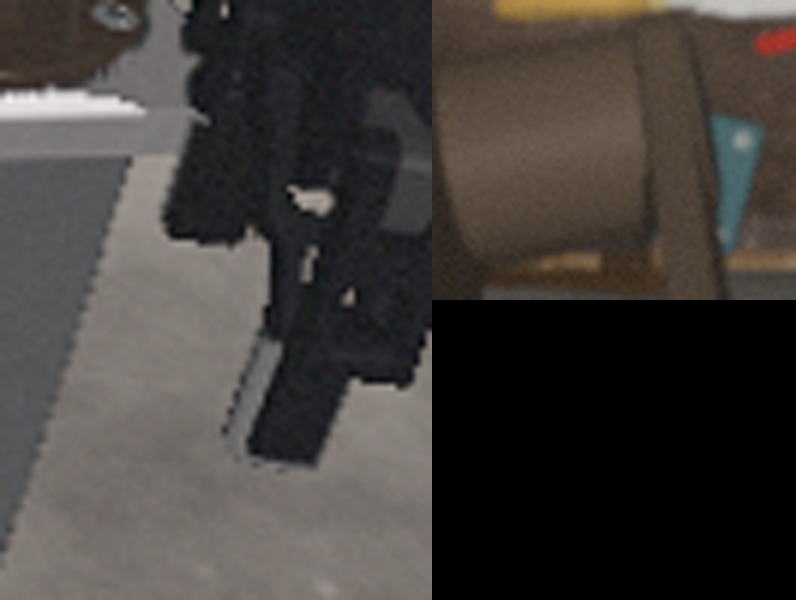

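Compared with the calibration, the fingertips are drawn about 25 mm higher than the reported TCP (row 193 drawn, 201 predicted). The start picture shows the same offset, which explains closing above the wing. I'll open, go about 22 mm lower and grip again, watching the force.

Call:
{"fn": "arm_command", "kwargs": {
  "turn": [
    [0, 0, 0],
    [0, 0, 0],
    [0, 0, 0],
    [0, 0, 0],
    [0, 0, 0],
    [0, 0, 0],
    [0, 0, 0],
    [0, 0, 0]
  ],
  "xyz": [
    [0, 0, 0],
    [0, 0, 0],
    [0, 0, 0],
    [0, 0, -0.5],
    [0, 0, -1],
    [0, 0, -1.5],
    [0, 0, -2],
    [0, 0, -2.2]
  ],
  "fingers": [60, 60, 60, 60, 60, 60, 60, 60]
}}

```text
t: 4.95
position: [490.2, 124.8, 93.8]
orientation: [3.112, -0.429, -0.001]
force: [-0.3, 0.1, 0.7]
opening: 0.768
grasp_force: 0.0
```

Call:
{"fn": "arm_command", "kwargs": {
  "turn": [
    [0, 0, 0],
    [0, 0, 0],
    [0, 0, 0],
    [0, 0, 0],
    [0, 0, 0],
    [0, 0, 0]
  ],
  "xyz": [
    [0, 0, 0],
    [0, 0, 0],
    [0, 0, 0],
    [0, 0, 0],
    [0, 0, 0],
    [0, 0, 0]
  ],
  "fingers": [150, 200, 255, 255, 255, 255]
}}

```text
t: 5.55
position: [490.6, 124.6, 95.0]
orientation: [3.112, -0.428, 0.001]
force: [-1.6, -3.9, 5.3]
opening: 0.137
grasp_force: 54.9
```

Gripped. Now I'll turn anticlockwise.

Call:
{"fn": "arm_command", "kwargs": {
  "turn": [
    [0, 0, 8],
    [0, 0, 16],
    [0, 0, 24],
    [0, 0, 32],
    [0, 0, 40],
    [0, 0, 48],
    [0, 0, 56],
    [0, 0, 64]
  ],
  "xyz": [
    [0, 0, 0],
    [0, 0, 0],
    [0, 0, 0],
    [0, 0, 0],
    [0, 0, 0],
    [0, 0, 0],
    [0, 0, 0],
    [0, 0, 0]
  ],
  "fingers": [255, 255, 255, 255, 255, 255, 255, 255]
}}

```text
t: 6.35
position: [490.1, 123.7, 95.0]
orientation: [2.862, 1.294, -0.002]
force: [-2.8, -16.4, 10.4]
opening: 0.127
grasp_force: 61.1
```

```bash
python3 -c "
from h import *
o=bot.get_obs();print(o['force'],o['ft_torque'],o['joint_pos'][[0,5]],o['opening'])"
```

```text
[ -2.81319393 -16.402703    10.39867929] [-2.76710085  0.56174482 -0.23172199] [0.18834639 0.91135004] 0.12749301087229414
```

Call:
{"fn": "arm_command", "kwargs": {
  "turn": [
    [0, 0, 8],
    [0, 0, 16],
    [0, 0, 24],
    [0, 0, 32],
    [0, 0, 40],
    [0, 0, 48],
    [0, 0, 56],
    [0, 0, 64]
  ],
  "xyz": [
    [0, -0.05, 0.05],
    [0, -0.1, 0.1],
    [0, -0.2, 0.1],
    [0, -0.2, 0.1],
    [0, -0.2, 0.1],
    [0, -0.2, 0.1],
    [0, -0.2, 0.1],
    [0, -0.2, 0.1]
  ],
  "fingers": [255, 255, 255, 255, 255, 255, 255, 255]
}}

```text
t: 7.15
position: [491.2, 122.9, 95.4]
orientation: [1.742, 2.614, 0.001]
force: [6.1, 0.4, -10.3]
opening: 0.126
grasp_force: 58.6
```

Call:
{"fn": "arm_command", "kwargs": {
  "turn": [
    [0, 0, 8],
    [0, 0, 16],
    [0, 0, 24],
    [0, 0, 27]
  ],
  "xyz": [
    [0, 0, 0],
    [0, 0, 0],
    [0, 0, 0],
    [0, 0, 0]
  ],
  "fingers": [255, 255, 255, 255]
}}

```text
t: 7.55
position: [491.5, 123.2, 95.5]
orientation: [1.084, 2.947, 0.002]
force: [5.2, 2.9, -12.5]
opening: 0.127
grasp_force: 58.5
```

```bash
python3 -c "
from h import *
o=bot.get_obs();print(o['force'],o['ft_torque'],o['joint_pos'][[0,5]],o['opening'])"
```

```text
[  5.2428145    2.85838832 -12.50936669] [ 0.32799798 -1.2213071  -0.24046567] [ 0.18554893 -0.68062515] 0.12697004744525317
```

Call:
{"fn": "arm_command", "kwargs": {
  "turn": [
    [0, 0, 4],
    [0, 0, 5],
    [0, 0, 5],
    [0, 0, 5],
    [0, 0, 5],
    [0, 0, 5],
    [0, 0, 5]
  ],
  "xyz": [
    [0, 0, 0],
    [0, 0, 0],
    [0, 0, 0],
    [0, 0, 0],
    [0, 0, 0],
    [0, 0, 0],
    [0, 0, 0]
  ],
  "fingers": [255, 255, 120, 0, 0, 0, 0]
}}

```text
t: 8.25
position: [490.5, 122.9, 95.7]
orientation: [0.963, 2.99, -0.0]
force: [-0.2, -0.7, 0.1]
opening: 0.961
grasp_force: 0.0
```

Call:
{"fn": "arm_command", "kwargs": {
  "turn": [
    [0, 0, 0],
    [0, 0, 0],
    [0, 0, 0],
    [0, 0, 0],
    [0, 0, 0],
    [0, 0, 0],
    [0, 0, 0]
  ],
  "xyz": [
    [0, 0, -1],
    [0, 0, -2],
    [0, 0, -3],
    [0, 0, -3.6],
    [0, 0, -4],
    [0, 0, -4],
    [0, 0, -4]
  ],
  "fingers": [0, 0, 0, 0, 0, 0, 0]
}}

```text
t: 8.95
position: [490.6, 122.9, 55.6]
orientation: [-0.963, -2.99, 0.0]
force: [0.5, -0.0, -0.3]
opening: 1.002
grasp_force: 0.0
```

Run:
```python
from h import *
o=bot.get_obs();print(o['t'],o['position'],o['force'],o['ft_torque'],o['joint_pos'][[0,5]],o['opening'])
s=grab('side','s3.png');grab('top','t3.png')
cv2.imwrite('pics/s3z.png',cv2.resize(cv2.imread('pics/s3.png')[170:240,245:325],(640,560),interpolation=cv2.INTER_CUBIC))
```

```text
8.95 [490.63671924 122.92661409  55.62031978] [ 0.51256017 -0.01665503 -0.27311299] [-0.01254152  0.05293214 -0.01526507] [ 0.1855496  -0.76243814] 1.0020081538209586
```

View pics/s3z.png

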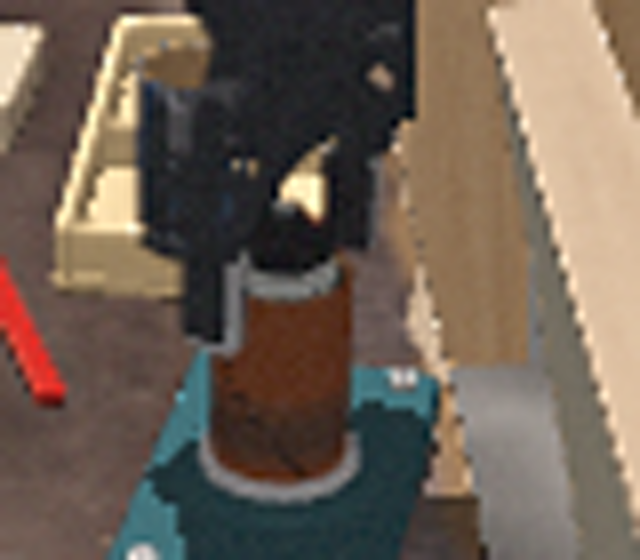

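The near fingertip is at about crop (215,340), overlapping only the sleeve's upper part. The seam shows at the lower right. I'll go 9 mm lower and grip.

Call:
{"fn": "arm_command", "kwargs": {
  "turn": [
    [0, 0, 0],
    [0, 0, 0],
    [0, 0, 0],
    [0, 0, 0],
    [0, 0, 0],
    [0, 0, 0],
    [0, 0, 0],
    [0, 0, 0]
  ],
  "xyz": [
    [0, -0.05, -0.4],
    [0, -0.05, -0.9],
    [0, -0.05, -0.9],
    [0, -0.05, -0.9],
    [0, -0.05, -0.9],
    [0, -0.05, -0.9],
    [0, -0.05, -0.9],
    [0, -0.05, -0.9]
  ],
  "fingers": [0, 0, 60, 120, 180, 255, 255, 255],
  "force": 80
}}

```text
t: 9.85
position: [491.7, 122.8, 47.0]
orientation: [0.962, 2.989, 0.002]
force: [3.4, 4.1, 1.8]
opening: 0.596
grasp_force: 83.9
```

Run:
```python
from h import *
o=bot.get_obs();print(o['t'],o['position'],o['force'],o['ft_torque'],o['opening'],o['grasp_force'])
```

```text
9.85 [491.67326174 122.80590054  47.00836572] [3.44055577 4.09297925 1.7768877 ] [ 0.91968126 -0.53543588  0.17895212] 0.5955242850344078 83.90990591457012
```

Good grip. Now I'll twist and pull.

Call:
{"fn": "arm_command", "kwargs": {
  "turn": [
    [0, 0, -8],
    [0, 0, -16],
    [0, 0, -24],
    [0, 0, -32],
    [0, 0, -40],
    [0, 0, -48],
    [0, 0, -56],
    [0, 0, -64]
  ],
  "xyz": [
    [0, 0, 0],
    [0, 0, 0.04],
    [0, 0, 0.08],
    [0, 0, 0.12],
    [0, 0, 0.16],
    [0, 0, 0.2],
    [0, 0, 0.24],
    [0, 0, 0.28]
  ],
  "fingers": [255, 255, 255, 255, 255, 255, 255, 255]
}}

```text
t: 10.65
position: [490.3, 122.6, 49.2]
orientation: [-2.406, -2.02, 0.0]
force: [0.9, 6.0, -5.7]
opening: 0.595
grasp_force: 84.3
```

Run:
```python
from h import *
o=bot.get_obs();print(o['t'],o['position'],o['force'],o['ft_torque'],o['opening'],o['joint_pos'][5])
```

```text
10.65 [490.32098366 122.64396699  49.22732027] [ 0.91777088  6.04896255 -5.69972831] [ 1.10479461 -0.15090952  1.0333561 ] 0.5950403928686157 0.3586783281212169
```

Call:
{"fn": "arm_command", "kwargs": {
  "turn": [
    [0, 0, -8],
    [0, 0, -16],
    [0, 0, -24],
    [0, 0, -32],
    [0, 0, -40],
    [0, 0, -48],
    [0, 0, -56],
    [0, 0, -64]
  ],
  "xyz": [
    [0, 0, 0.04],
    [0, 0, 0.08],
    [0, 0, 0.12],
    [0, 0, 0.16],
    [0, 0, 0.2],
    [0, 0, 0.24],
    [0, 0, 0.28],
    [0, 0, 0.32]
  ],
  "fingers": [255, 255, 255, 255, 255, 255, 255, 255]
}}

```text
t: 11.45
position: [490.2, 122.9, 52.4]
orientation: [-3.111, -0.438, 0.001]
force: [2.5, 11.4, -6.8]
opening: 0.589
grasp_force: 84.6
```

Call:
{"fn": "arm_command", "kwargs": {
  "turn": [
    [0, 0, -8],
    [0, 0, -16],
    [0, 0, -24],
    [0, 0, -32],
    [0, 0, -40],
    [0, 0, -48],
    [0, 0, -56],
    [0, 0, -64]
  ],
  "xyz": [
    [0, 0, 0.04],
    [0, 0, 0.08],
    [0, 0, 0.12],
    [0, 0, 0.16],
    [0, 0, 0.2],
    [0, 0, 0.24],
    [0, 0, 0.28],
    [0, 0, 0.3]
  ],
  "fingers": [255, 255, 255, 255, 255, 255, 255, 255]
}}

```text
t: 12.25
position: [491.9, 123.1, 55.8]
orientation: [-2.869, 1.276, -0.003]
force: [4.3, 6.6, -3.4]
opening: 0.592
grasp_force: 85.2
```

Run:
```python
from h import *
o=bot.get_obs();print(o['t'],o['position'],o['force'],o['ft_torque'],o['opening'],o['joint_pos'][5])
s=grab('side','s4.png')
cv2.imwrite('pics/s4z.png',cv2.resize(cv2.imread('pics/s4.png')[170:250,245:325],(480,480),interpolation=cv2.INTER_CUBIC))
```

```text
12.25 [491.85052751 123.08205714  55.81085654] [ 4.30070644  6.56720434 -3.39903627] [ 1.14240819 -0.92461406  0.97888123] 0.5917610388139224 2.5926511356427895
```

View pics/s4z.png

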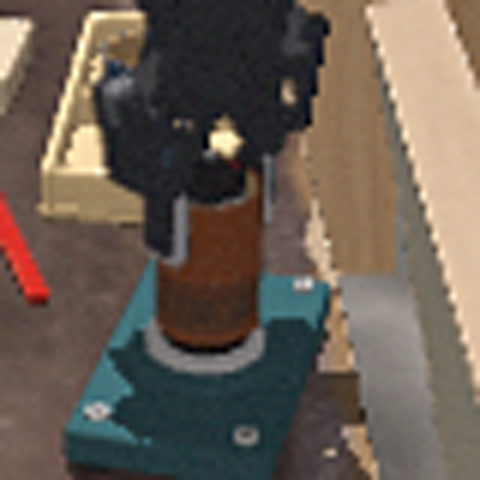

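The sleeve has risen about 9 mm, with the flange and a dark drum gap showing under it at crop (210,345). The stand is unmoved, so I'll twist back.

Call:
{"fn": "arm_command", "kwargs": {
  "turn": [
    [0, 0, 8],
    [0, 0, 16],
    [0, 0, 24],
    [0, 0, 32],
    [0, 0, 40],
    [0, 0, 48],
    [0, 0, 56],
    [0, 0, 64]
  ],
  "xyz": [
    [0, 0, 0],
    [0, 0, 0.04],
    [0, 0, 0.08],
    [0, 0, 0.12],
    [0, 0, 0.16],
    [0, 0, 0.2],
    [0, 0, 0.24],
    [0, 0, 0.28]
  ],
  "fingers": [255, 255, 255, 255, 255, 255, 255, 255]
}}

```text
t: 13.1
position: [491.1, 122.5, 58.5]
orientation: [-3.108, -0.453, -0.001]
force: [3.5, 1.1, -1.0]
opening: 0.593
grasp_force: 85.7
```

Call:
{"fn": "arm_command", "kwargs": {
  "turn": [
    [0, 0, 8],
    [0, 0, 16],
    [0, 0, 24],
    [0, 0, 32],
    [0, 0, 40],
    [0, 0, 48],
    [0, 0, 56],
    [0, 0, 64]
  ],
  "xyz": [
    [0, 0, 0.04],
    [0, 0, 0.08],
    [0, 0, 0.12],
    [0, 0, 0.16],
    [0, 0, 0.2],
    [0, 0, 0.24],
    [0, 0, 0.28],
    [0, 0, 0.32]
  ],
  "fingers": [255, 255, 255, 255, 255, 255, 255, 255]
}}

```text
t: 13.9
position: [491.3, 122.1, 61.7]
orientation: [2.395, 2.032, 0.001]
force: [6.6, -5.9, -4.5]
opening: 0.592
grasp_force: 85.7
```

Call:
{"fn": "arm_command", "kwargs": {
  "turn": [
    [0, 0, 8],
    [0, 0, 16],
    [0, 0, 24],
    [0, 0, 32],
    [0, 0, 40],
    [0, 0, 48],
    [0, 0, 56],
    [0, 0, 64]
  ],
  "xyz": [
    [0, 0, 0.04],
    [0, 0, 0.08],
    [0, 0, 0.12],
    [0, 0, 0.16],
    [0, 0, 0.2],
    [0, 0, 0.24],
    [0, 0, 0.28],
    [0, 0, 0.3]
  ],
  "fingers": [255, 255, 255, 255, 255, 255, 255, 255]
}}

```text
t: 14.7
position: [492.2, 122.2, 65.0]
orientation: [0.954, 2.991, 0.001]
force: [7.1, -2.9, -1.3]
opening: 0.588
grasp_force: 85.9
```

Call:
{"fn": "arm_command", "kwargs": {
  "turn": [
    [0, 0, -8],
    [0, 0, -16],
    [0, 0, -24],
    [0, 0, -32],
    [0, 0, -40],
    [0, 0, -48],
    [0, 0, -56],
    [0, 0, -64]
  ],
  "xyz": [
    [0, 0, 0],
    [0, 0, 0.06],
    [0, 0, 0.15],
    [0, 0, 0.25],
    [0, 0, 0.35],
    [0, 0, 0.45],
    [0, 0, 0.55],
    [0, 0, 0.65]
  ],
  "fingers": [255, 255, 255, 255, 255, 255, 255, 255]
}}

```text
t: 15.5
position: [491.5, 122.2, 71.1]
orientation: [2.405, 2.019, 0.002]
force: [4.8, -1.3, -6.6]
opening: 0.589
grasp_force: 85.4
```

Call:
{"fn": "arm_command", "kwargs": {
  "turn": [
    [0, 0, -8],
    [0, 0, -16],
    [0, 0, -24],
    [0, 0, -32],
    [0, 0, -40],
    [0, 0, -48],
    [0, 0, -56],
    [0, 0, -64]
  ],
  "xyz": [
    [0, 0, 0.1],
    [0, 0, 0.2],
    [0, 0, 0.3],
    [0, 0, 0.4],
    [0, 0, 0.5],
    [0, 0, 0.6],
    [0, 0, 0.7],
    [0, 0, 0.8]
  ],
  "fingers": [255, 255, 255, 255, 255, 255, 255, 255]
}}

```text
t: 16.3
position: [490.7, 122.5, 78.9]
orientation: [3.111, 0.438, 0.0]
force: [2.5, 4.1, -7.7]
opening: 0.596
grasp_force: 85.5
```

Call:
{"fn": "arm_command", "kwargs": {
  "turn": [
    [0, 0, -8],
    [0, 0, -16],
    [0, 0, -24],
    [0, 0, -32],
    [0, 0, -40],
    [0, 0, -48],
    [0, 0, -56],
    [0, 0, -64]
  ],
  "xyz": [
    [0, 0, 0.1],
    [0, 0, 0.2],
    [0, 0, 0.3],
    [0, 0, 0.4],
    [0, 0, 0.5],
    [0, 0, 0.6],
    [0, 0, 0.7],
    [0, 0, 0.8]
  ],
  "fingers": [255, 255, 255, 255, 255, 255, 255, 255]
}}

```text
t: 17.1
position: [491.2, 122.9, 87.4]
orientation: [-2.869, 1.278, -0.001]
force: [2.7, 5.6, -1.9]
opening: 0.592
grasp_force: 86.4
```

Call:
{"fn": "arm_command", "kwargs": {
  "turn": [
    [0, 0, 8],
    [0, 0, 16],
    [0, 0, 24],
    [0, 0, 32],
    [0, 0, 40],
    [0, 0, 48],
    [0, 0, 56],
    [0, 0, 64]
  ],
  "xyz": [
    [0, 0, 0],
    [0, 0, 0.06],
    [0, 0, 0.15],
    [0, 0, 0.25],
    [0, 0, 0.35],
    [0, 0, 0.45],
    [0, 0, 0.55],
    [0, 0, 0.65]
  ],
  "fingers": [255, 255, 255, 255, 255, 255, 255, 255]
}}

```text
t: 17.9
position: [490.3, 122.3, 93.6]
orientation: [3.108, 0.455, -0.001]
force: [-0.0, 1.4, -1.7]
opening: 0.599
grasp_force: 86.4
```

Run:
```python
from h import *
o=bot.get_obs();print(o['t'],o['position'],o['force'],o['ft_torque'],o['opening'],o['joint_pos'][5])
```

```text
17.9 [490.27300186 122.257693    93.57317126] [-0.00557109  1.39098265 -1.69323609] [ 0.04305542 -0.03406462 -0.02414173] 0.5987422491318151 1.4648402588717049
```

The sleeve is free of the drum's grip. I'll lift straight, then carry it over.

Call:
{"fn": "arm_command", "kwargs": {
  "turn": [
    [0, 0, 0],
    [0, 0, 0],
    [0, 0, 0],
    [0, 0, 0],
    [0, 0, 0],
    [0, 0, 0],
    [0, 0, 0],
    [0, 0, 0]
  ],
  "xyz": [
    [0, 0, 1],
    [0, 0, 2.5],
    [0, 0, 4],
    [0, 0, 5.5],
    [0, 0, 7],
    [0, 0, 8.5],
    [0, 0, 9.5],
    [0, 0, 9.5]
  ],
  "fingers": [255, 255, 255, 255, 255, 255, 255, 255]
}}

```text
t: 18.7
position: [491.2, 122.5, 190.1]
orientation: [-3.11, -0.442, -0.003]
force: [0.4, -0.2, -1.3]
opening: 0.594
grasp_force: 86.4
```

Call:
{"fn": "arm_command", "kwargs": {
  "turn": [
    [0, 0, 0],
    [0, 0, 0],
    [0, 0, 0],
    [0, 0, 0],
    [0, 0, 0],
    [0, 0, 0],
    [0, 0, 0],
    [0, 0, 0]
  ],
  "xyz": [
    [0, -2, 0],
    [0, -6, 0],
    [0, -10, 0],
    [0, -14, 0],
    [0.5, -18, 0],
    [0.7, -22, 0],
    [0.7, -26, 0],
    [0.7, -30, 0]
  ],
  "fingers": [255, 255, 255, 255, 255, 255, 255, 255]
}}

```text
t: 19.5
position: [496.9, -179.1, 188.0]
orientation: [-3.11, -0.443, 0.001]
force: [1.5, -0.3, -0.8]
opening: 0.593
grasp_force: 86.4
```

Call:
{"fn": "arm_command", "kwargs": {
  "turn": [
    [0, 0, 0],
    [0, 0, 0],
    [0, 0, 0],
    [0, 0, 0],
    [0, 0, 0],
    [0, 0, 0],
    [0, 0, 0],
    [0, 0, 0]
  ],
  "xyz": [
    [0, -3, 0],
    [0, -4.4, 0],
    [0, -4.4, -3],
    [0, -4.4, -6],
    [0, -4.4, -9],
    [0, -4.4, -10],
    [0, -4.4, -10],
    [0, -4.4, -10]
  ],
  "fingers": [255, 255, 255, 255, 255, 255, 255, 255]
}}

```text
t: 20.3
position: [498.0, -221.5, 89.4]
orientation: [3.11, 0.446, 0.001]
force: [0.2, -0.1, 0.0]
opening: 0.595
grasp_force: 86.3
```

Run:
```python
from h import *
o=bot.get_obs();print(o['t'],o['position'],o['force'],o['ft_torque'],o['opening'],o['joint_pos'])
s=grab('side','s5.png');t=grab('top','t5.png')
z=cv2.resize(cv2.imread('pics/s5.png')[145:245,235:315],(480,600),interpolation=cv2.INTER_CUBIC)
cv2.imwrite('pics/s5z.png',z)
c=np.array([496.7,-221.5])
for q in([*c,6],[*c,76],[*o['position'][:2],60]):print(proj(s,q),proj(t,q))
```

```text
20.3 [ 498.04071674 -221.52116761   89.38881929] [ 0.16506359 -0.11767199  0.03110896] [-0.03221024  0.03357199 -0.05334023] 0.5950307599558012 [-4.74157699e-01  4.78523475e-01  1.94222361e+00  6.63179600e-05
  7.20326629e-01  8.11838472e-01]
[272.1658943  184.05410285] [321.45821591 206.38057605]
[272.34252764 167.52346789] [324.88863099 205.86344623]
[271.95275189 171.36809071] [324.07865662 205.55250177]
```

View pics/s5z.png

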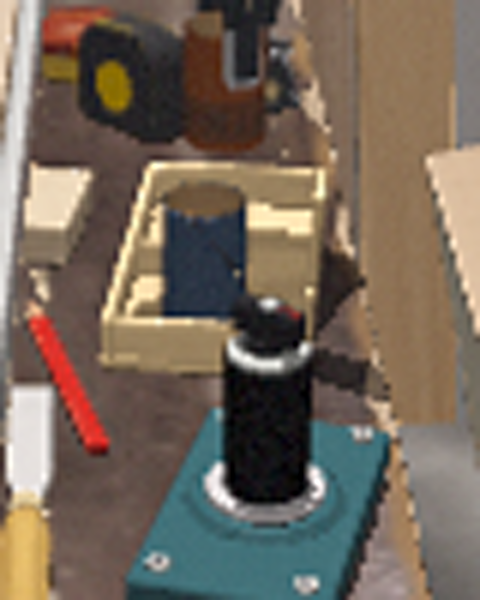

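The sleeve hangs upright over the empty bay, with its bottom at about (272.5,169) where 167 was predicted. The stand is still in place and the drum is bare. Bay centre agrees with the top view, so I'll lower.

Call:
{"fn": "arm_command", "kwargs": {
  "turn": [
    [0, 0, 0],
    [0, 0, 0],
    [0, 0, 0],
    [0, 0, 0],
    [0, 0, 0],
    [0, 0, 0],
    [0, 0, 0],
    [0, 0, 0]
  ],
  "xyz": [
    [0, 0, -2],
    [0, 0, -4],
    [0, 0, -5.5],
    [0, 0, -6.4],
    [0, 0, -6.7],
    [0, 0, -6.8],
    [0, 0, -6.9],
    [0, 0, -6.9]
  ],
  "fingers": [255, 255, 255, 255, 255, 255, 255, 255]
}}

```text
t: 21.2
position: [497.9, -221.8, 20.1]
orientation: [3.109, 0.446, 0.001]
force: [-0.3, -0.1, -0.7]
opening: 0.593
grasp_force: 86.4
```

Call:
{"fn": "arm_command", "kwargs": {
  "turn": [
    [0, 0, 0],
    [0, 0, 0],
    [0, 0, 0],
    [0, 0, 0]
  ],
  "xyz": [
    [0, 0, -0.1],
    [0, 0, -0.2],
    [0, 0, -0.25],
    [0, 0, -0.25]
  ],
  "fingers": [255, 255, 255, 255]
}}

```text
t: 21.6
position: [497.9, -221.7, 17.5]
orientation: [3.109, 0.446, 0.001]
force: [-1.3, 0.1, 7.7]
opening: 0.591
grasp_force: 87.6
```

It has touched down at the expected height. I'll release and retreat.

Call:
{"fn": "arm_command", "kwargs": {
  "turn": [
    [0, 0, 0],
    [0, 0, 0],
    [0, 0, 0],
    [0, 0, 0],
    [0, 0, 0],
    [0, 0, 0]
  ],
  "xyz": [
    [0, 0, 0],
    [0, 0, 0],
    [0, 0, 0],
    [0, 0, 0],
    [0, 0, 0],
    [0, 0, 0]
  ],
  "fingers": [100, 70, 40, 40, 40, 40]
}}

```text
t: 22.2
position: [497.5, -221.6, 17.1]
orientation: [-3.11, -0.446, 0.0]
force: [-0.4, 0.3, -0.3]
opening: 0.845
grasp_force: 0.0
```

Call:
{"fn": "arm_command", "kwargs": {
  "turn": [
    [0, 0, 0],
    [0, 0, 0],
    [0, 0, 0],
    [0, 0, 0],
    [0, 0, 0],
    [0, 0, 0],
    [0, 0, 0],
    [0, 0, 0]
  ],
  "xyz": [
    [0, 0, 0.5],
    [0, 0, 1.5],
    [0, 0, 3.5],
    [0, 0, 6],
    [0, 0, 10],
    [0, 0, 14],
    [-4, 0, 18],
    [-4, 0, 18]
  ],
  "fingers": [40, 40, 40, 40, 40, 40, 40, 40]
}}

```text
t: 23.0
position: [456.6, -222.0, 201.6]
orientation: [3.107, 0.445, 0.005]
force: [-0.2, 0.5, -0.8]
opening: 0.845
grasp_force: 0.0
```

Run:
```python
from h import *
s=viewer.get_image('side');f=s['frame']
o=bot.get_obs();print(o['t'],o['position'],o['force'])
h=cv2.cvtColor(f,cv2.COLOR_RGB2HSV);m=cv2.inRange(h,(0,100,30),(15,255,200));M=np.zeros_like(m);M[150:200,255:290]=m[150:200,255:290]
n,l,st,c=cv2.connectedComponentsWithStats(M)
print(st[1:][st[1:,4]>15],c[1:][st[1:,4]>15])
for z in(6,82):print(proj(s,[498,-221.6,z]))
ys,xs=np.nonzero(M)
for r in range(158,186,3):
    q=xs[ys==r]
    if len(q):print(r,q.min(),q.max(),end='; ')
t=viewer.get_image('top')['frame'];a=cv2.imread('pics/t0.png')[...,::-1]
df=np.abs(t.astype(int)-a).max(2)
for n,(x0,y0,x1,y1) in dict(stand=(180,185,245,230),blue=(270,180,302,225),pencil=(238,164,300,184),cork=(95,185,142,218)).items():print(n,(df[y0:y1,x0:x1]>60).sum())
```

```text
23.05 [ 456.93484134 -222.0199925   200.50000938] [ 0.26532509 -0.16075693  1.33765929]
[[263 164  17  22 189]] [[272.16402116 172.46560847]]
[271.83223471 184.04635195]
[272.01587056 166.06512727]
164 268 276; 167 256 288; 170 266 288; 173 266 278; 176 266 278; 179 265 278; 182 277 278; 185 277 278; stand 63
blue 352
pencil 0
cork 0
```

Run:
```python
from h import *
for f in(cv2.imread('pics/s0.png')[...,::-1].copy(),viewer.get_image('side')['frame']):
    h=cv2.cvtColor(f,cv2.COLOR_RGB2HSV)
    for lo,hi,(x0,y0,x1,y1) in(((100,90,20),(125,255,160),(255,170,282,202)),((85,80,40),(105,255,255),(250,210,305,260))):
        m=cv2.inRange(h,lo,hi)[y0:y1,x0:x1];ys,xs=np.nonzero(m);print(xs.min()+x0,xs.max()+x0,ys.min()+y0,ys.max()+y0,len(xs),end=' | ')
    print()
```

```text
263 275 180 197 157 | 257 299 214 251 823 | 
263 275 180 197 149 | 256 299 213 251 850 |
```

The blue sleeve and the stand haven't moved, and the worn sleeve stands in its bay.

```bash
python3 -c "
from plant import bot
print(bot.finish_job())"
```

```text
the job is handed in; nothing more can be done
None
```

I slackened the knob, twisted the worn sleeve off the drum and stood it in the empty bay; camera checks showed the stand and blue sleeve unmoved, and the job is handed in (no verdict was returned).

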